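# Open the ratchet row stop on the pass

### The job

Open up the row stop so that the row can be topped up: press the thumb release on its sliding jaw down, and while it is down push the jaw back along its bar, away from the shaker and tin, all the way to the block at the end. Then let the release spring up again. Only press and push: leave the shaker and the tin standing where they are in the row, and leave the other things on the counter alone.

Things in the scene. Friction and masses are not known exactly. Their poses are not given: they have to be found in the camera images.
- row_stop: the row stop: white base plate fixed to the counter, 325 x 150 mm, 8 mm thick, with a fixed aluminium end plate (98 mm high), a steel bar and a sliding jaw. Origin on the counter under the plate, which spans x -150 to 175 and y -75 to 75 mm. x runs along the bar and points the way the jaw opens, away from the row; z up. The row stands at y = +26 mm, the bar lies at y = -45 mm
- stop_jaw (a joint): how far the jaw is opened along the row stop's +x, in m: 0.125 is fully back at the end block; starts at about 0.006 to 0.056. The ratchet blocks opening (after up to 12 mm of slack) unless the release is down; friction about 2 N. The jaw is 72 mm long: an upright aluminium stop plate toward the row, a grey saddle on the bar with the release on it, an upright grey push plate at the back
- release (a joint): how far the release is pressed down, in m: 0 is up, 0.010 fully down; the pawl is clear of the teeth beyond 0.006. Spring: about 2 N at the top of the travel, 5 N at the bottom; it springs up when let go, and may rest up to 6 mm down at the start if the pawl happens to stand on a tooth
- release_top (a point): centre of the top of the release, a black ribbed thumb plate 50 mm long (along the bar) and 34 mm wide, 76 mm above the counter when up. It lies between the stop plate and the push plate, in a gap 60 mm long and open at both sides: 30 mm from this point to the inner face of each plate. It moves with the jaw
- push_plate (a point): middle of the top edge of the push plate's inner face (the face toward the release), 98 mm above the counter, 22 mm above the release when it is up; the plate is 36 mm wide and 6 mm thick; a fingertip on the release pushes the jaw back by this face. It is 30 mm along the row stop's +x axis from the release's centre and moves with the jaw
- stop_plate (a point): middle of the top edge of the jaw's aluminium stop plate, on its row side, at y = +26 mm of the row stop. The plate is 6 mm thick, 138 mm wide across the base, its top 98 mm above the counter; it moves with the jaw
- end_block (a point): middle of the top edge of the fixed end block's face toward the jaw: an aluminium block at the far end of the bar, 40 mm wide and 10 mm thick, its top 59 mm above the counter. The back of the push plate comes to about 2 mm from it when the jaw is fully back
- shaker_mid (a point): centre of the small salt shaker in the row, 44 mm wide and 90 mm high, standing loose on the base plate next to the fixed end plate; this point is 45 mm up its axis
- tin_mid (a point): centre of the small tin can in the row, 57 mm wide and 72 mm high, standing loose on the base plate between the shaker and the jaw; this point is 36 mm up its axis
- dredge_mid (a point): bystander: steel dredge shaker, 59 mm wide and 97 mm high, loose on the counter to the right of the row stop, behind the wide white carton; centre, half-way up
- ramekin_mid (a point): bystander: steel sauce cup, 67 mm wide and 36 mm high, loose on the counter between the robot and the row stop; centre, half-way up
Mind the look-alikes: they are no part of the job. Leave any orange look-alike of the part that bears dredge_mid alone.

How it is judged:
By the outcome, as a careful person would: the job done as asked, in the order asked, and still so for the second after the job is handed in, with the robot touching nothing.
It also fails if it takes over 38 s, if anything falls off the work surface, if the arm or the gripper's body presses on something with over 40 N, if the wrist force passes 120 N, or if a joint passes its speed limit or range.

### The arm

A 6-joint arm with a two-finger parallel gripper is mounted at the origin on a cart in front of the work surface, level with it; the furniture and walls round the work are solid. World frame = base frame: x ahead of the robot, y to its left, z up, the work surface at z = 0. Lengths are in mm, angles in rad, forces in N, time in s.
With the tool pointing down it reaches from about 325 to 775 mm from the base axis. Payload 9.3 kg.
Tool frame: the origin (TCP) lies midway between the tips of the shut fingers; the grasp point (between the pads) lies 19 mm behind it; z points along the fingers, y is the line along which they close (so a half turn about z gives the same grasp; the last joint's range is limited). The gripper opens to 85 mm and grips with 20 to 120 N. Pads are 22 mm wide; open, the fingers measure 114 mm over their backs; the gripper's body (76 mm by 85 mm) begins 54 mm behind the grasp point. The pads swing forward as they close: fully open they stand 13 mm farther back than shut.
Start: joints at [1.043, 0.259, 0.021, 1.334, 0, 1.418], TCP at [201.348, 511.816, 231.279] pointing down, gripper open.
Joint ranges: [-3.04, 3.04], [-0.91, 1.82], [-1.04, 1.36], [-1.92, 1.95], [-1.52, 1.45], [-3.14, 3.14]. Speed limits (rad/s): [2.22, 2.22, 2.79, 3.14, 3.14, 3.14].

### API

Orientations are given as a unit quaternion [x, y, z, w].
In Python, from bench import ctrl, vision, silhouettes gives the robot as it stands.
- The arm moves only by the tool arm_command, never from a script. Its argument "moves" is a list of rows, each a list of 2 entries, a list of its own where there are three numbers: the shift along the tool's x, y, z normalised to -1 to 1, where 1 is 40 cm, then the turn, a rotation vector about the tool's x, y, z normalised to -1 to 1, where 1 is 60 degrees. A call has 1 to 12 rows; each row shifts and turns the commanded pose from where the row before left it, along the tool's axes as they then stand; what a row does not reach is not made up. A row lasts 1/12 s, in which the tool goes at most 41.7 mm and 7.16 degrees, less where a joint would pass 70% of its speed; a pose out of reach is approached as far as the arm can. A call with a number of a shift or a turn outside -1 to 1 is refused whole. A call with a gripper value outside its range is refused whole. "hand" is the finger opening in mm, from 0 to 85.4, set as the call begins (left out, the last holds). The fingers move at their own pace and stop on an object; "force" is the grip in N (left out, the last holds). Time passes only in rows, so rows that do not move let the fingers close. It gives the time, the measured TCP pose, the force, the opening and the grip force at its end, in the units of the state.
- ctrl.sense(): the state, without advancing time (a new reading comes with each control period).
- vision.snapshot(name): name is "side" or "top" or "wrist"; returns a dict with "image" (420x560x3 uint8, red, green, blue), "vfov" (degrees; the focal length in pixels is half the picture's height over the tangent of half this angle, whatever the lens; pixels are square), "cx", "cy" (the principal point, pixels), "R" (3x3) and "t" (3): a world point X has camera coordinates R X + t. Camera axes: x right, y down, z forward; pixel columns grow to the right and rows downward; lengths in mm; the calibration is good to about 2 mm. A picture is of the moment at which its call begins. There is no depth.
- ctrl.finish_job(): hands the job in; it is judged then, once.
Trained networks look in a picture, given as the dict that the camera call returned (one of the last four; its "shot" number tells which), for a name from the list of things; names that differ only in an ending like _2 or _b are one class to them, and where a whole thing is asked for, a point or a joint stands for the part that bears it (a point fixed in the world has none). Each returns a list of dicts, best first, with "conf" (0 to 1); they miss things now and then, are a little off and sometimes report something else, mostly with a low value. They report only what shows in the picture. A call takes as long as a camera call. They do not tell look-alikes from the thing itself.
- silhouettes(picture, query): "pixels" (420x560 bool, what is visible of it) and "at" ([column, row] in pixels, amid what is visible of it).
The state is a dict: "time": time; "q": joint angles; "joint_velocities": joint speeds; "joint_torque": joint torques, N m; "tool_pos": TCP position; "eef_rot": TCP orientation; "contact_force": force on the tool from outside, world axes, zero at the start; "moment": the same for the moment, N m; "opening": opening from 0.0 (shut) to 1.0 (fully open); "grip_force": force on a finger pad.
Only numpy, scipy, OpenCV 4.12 (cv2) and the standard library are available. Lean on these libraries where they do the work, as an engineer would, in place of code of your own. Each camera call takes 0.05 s, during which the arm holds its last target. There are 200 camera calls.

## Working session

There is one attempt and no reset: what is moved stays moved. The work goes in short steps, Python scripts to look and compute and a tool call to move; the robot and the scene stay as the last step left them, time stands still between calls to the robot, and variables do not carry over. Pictures are saved under pics/ and viewed, at most 10 in all, crops included, and the job is handed in when it is done.

Besides the shell and the picture viewer there is one more tool, called after "Call:" as name([rows], argument=value, ...), one row to a line, values as JSON. arm_command: Moves the arm, as the interface text tells. Its arguments: {"type":"object","properties":{"moves":{"type":"array","items":{"type":"array"}},"hand":{"type":"number"},"force":{"type":"number"}},"required":["moves"]}

```bash
mkdir -p pics; cat > h.py <<'E'
import numpy as np, cv2
from bench import ctrl, vision, silhouettes
def K(p):
    f=p["image"].shape[0]/2/np.tan(np.radians(p["vfov"])/2); return f,p["cx"],p["cy"]
def proj(p,X):
    f,cx,cy=K(p); c=np.atleast_2d(X)@np.array(p["R"]).T+np.array(p["t"])
    return np.c_[f*c[:,0]/c[:,2]+cx,f*c[:,1]/c[:,2]+cy]
def atz(p,uv,z):
    f,cx,cy=K(p); R=np.array(p["R"]); C=-R.T@np.array(p["t"])
    d=R.T@np.array([(uv[0]-cx)/f,(uv[1]-cy)/f,1]); return C+d*(z-C[2])/d[2]
def save(p,n): cv2.imwrite("pics/"+n,cv2.cvtColor(p["image"],cv2.COLOR_RGB2BGR))
E
python3 - <<'E'
from h import *
a=[]
for n in ["side","top"]:
    p=vision.snapshot(n); save(p,n+"1.png"); a.append(p["image"])
    R=np.array(p["R"]);print(n,"cam",-R.T@np.array(p["t"]),p["vfov"],p["cx"],p["cy"])
    for q in ["row_stop","stop_jaw","release","shaker_mid","tin_mid","dredge_mid","ramekin_mid"]:
        for r in silhouettes(p,q)[:2]:
            print(q,round(r["conf"],2),np.round(r["at"]),r["pixels"].sum(),atz(p,r["at"],70).round())
print(ctrl.sense())
E
```

```text
side cam [ 14.87755259 913.91624336 625.05891568] 54.388081828278736 279.8415207700018 209.0673775616237
row_stop 0.71 [223. 286.] 6294 [474. 451.  70.]
stop_jaw 0.93 [242. 263.] 1872 [493. 370.  70.]
release 0.67 [262. 261.] 253 [462. 338.  70.]
shaker_mid 0.85 [180. 281.] 276 [556. 491.  70.]
tin_mid 0.74 [195. 281.] 902 [532. 474.  70.]
dredge_mid 0.79 [275. 299.] 1252 [367. 418.  70.]
dredge_mid 0.7 [230. 194.] 626 [729. 144.  70.]
ramekin_mid 0.73 [196. 279.] 941 [534. 469.  70.]
ramekin_mid 0.7 [327. 294.] 612 [291. 343.  70.]
top cam [ 396.33888965  133.15802556 1174.10716836] 53.64099113521395 274.21060062607205 210.77166949170922
row_stop 0.75 [185. 228.] 6080 [507. 362.  70.]
row_stop 0.57 [185. 235.] 891 [490. 362.  70.]
stop_jaw 0.85 [185. 234.] 849 [491. 362.  70.]
release 0.75 [193. 241.] 283 [472. 341.  70.]
shaker_mid 0.76 [132. 213.] 224 [551. 503.  70.]
tin_mid 0.94 [154. 211.] 517 [556. 444.  70.]
dredge_mid 0.87 [279. 136.] 503 [757. 105.  70.]
dredge_mid 0.8 [428. 221.] 603 [ 512. -290.   70.]
ramekin_mid 0.83 [214. 298.] 478 [323. 286.  70.]
ramekin_mid 0.56 [278. 137.] 530 [754. 106.  70.]
{'time': 0.8, 'q': array([ 1.04338313e+00,  2.58533249e-01,  2.15315496e-02,  1.33370520e+00,
       -1.93479386e-05,  1.41818577e+00]), 'joint_velocities': array([-1.59609275e-03,  2.33790596e-03,  1.15230412e-04,  3.39088426e-05,
       -1.68354978e-03, -5.16435058e-04]), 'joint_torque': array([-7.15552487e-04, -5.55310571e+01,  3.44724834e+01,  9.07982430e-04,
       -4.14160695e-04,  1.69267668e-05]), 'tool_pos': array([201.36486723, 511.81443987, 231.32744486]), 'eef_rot': array([1.86306345e-01, 9.82491702e-01, 3.89292560e-05, 2.40326627e-05]), 'contact_force': array([-0.62390053, -0.2241713 , -0.48561847]), 'moment': array([ 0.01843173, -0.00146205,  0.02752215]), 'grip_force': 0.0, 'opening': 0.9994783857675072}
```

View images.

View pics/top1.png

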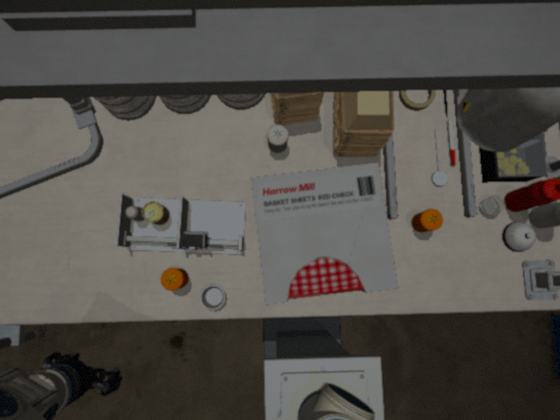

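View pics/side1.png

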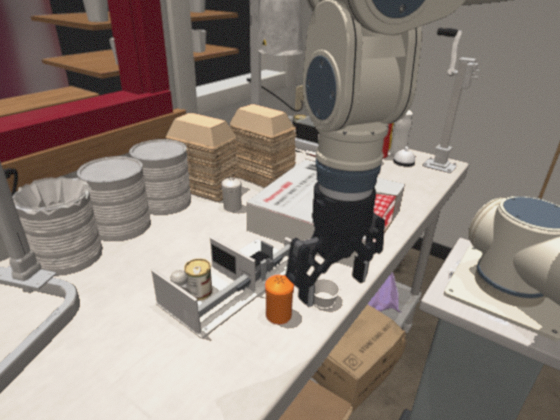

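```bash
python3 - <<'E'
import cv2
a=cv2.imread("pics/top1.png")[185:265,110:260]; cv2.imwrite("pics/c1.png",cv2.resize(a,None,fx=5,fy=5,interpolation=cv2.INTER_CUBIC))
a=cv2.imread("pics/side1.png")[225:345,145:305]; cv2.imwrite("pics/c2.png",cv2.resize(a,None,fx=5,fy=5,interpolation=cv2.INTER_CUBIC))
E
```

```text
(no output)
```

View pics/c1.png

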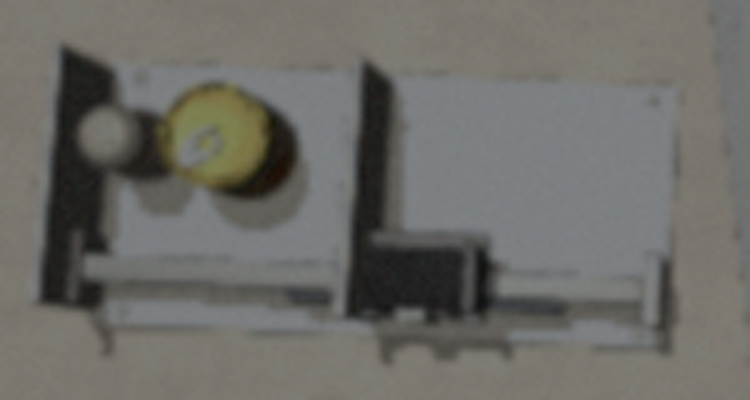

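View pics/c2.png

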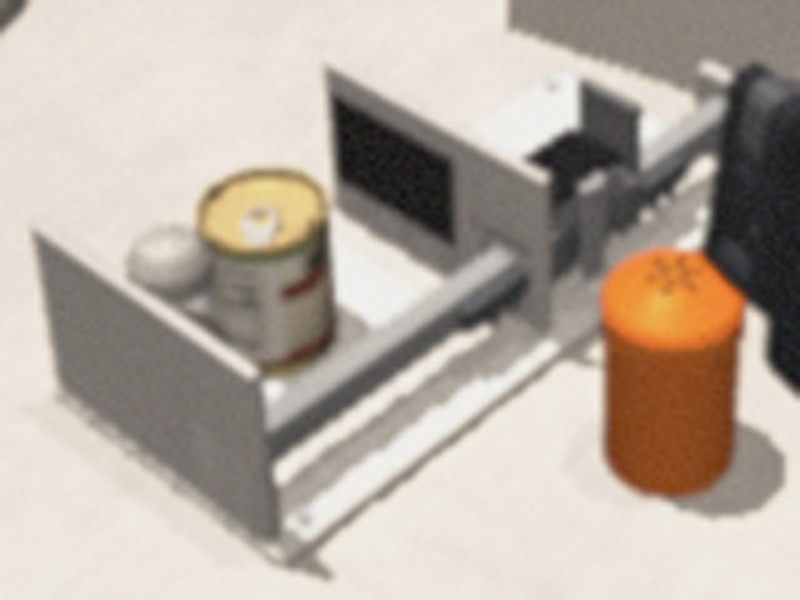

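```bash
cat > fit.py <<'E'
from h import *
from scipy.optimize import least_squares
T=vision.snapshot("top"); S=vision.snapshot("side")
t=lambda u,v:np.array([110+(u-2)/5,185+(v-2)/5]); s=lambda u,v:np.array([145+(u-2)/5,225+(v-2)/5])
obs=[(T,t(675,90),(0,175,75,8)),(T,t(668,348),(0,175,-75,8)),
 (T,t(362,62),(1,-36,69,98)),(T,t(340,315),(1,-36,-69,98)),
 (S,s(328,65),(1,-36,69,98)),(S,s(550,182),(1,-36,-69,98)),
 (S,s(583,80),(1,30,-27,98)),(S,s(640,108),(1,30,-63,98)),
 (T,t(478,240),(1,36,-27,98)),(T,t(465,312),(1,30,-63,98))]
def W(P,m):
    x=m[1]+(P[3] if m[0] else 0); c,q=np.cos(P[2]),np.sin(P[2])
    return np.array([P[0]+c*x-q*m[2],P[1]+q*x+c*m[2],m[3]])
res=lambda P:np.ravel([proj(p,W(P,m))[0]-uv for p,uv,m in obs])
r=least_squares(res,[500,400,-1.57,40],loss="soft_l1",x_scale=[10,10,.1,10])
P=r.x; print(P, np.degrees(P[2])); print(res(P).reshape(-1,2).round(1).tolist())
for n,m in dict(rel=(1,0,-45,76),push=(1,30,-45,98),end=(0,165,-45,59)).items():
    w=W(P,m); print(n,w.round(1),proj(T,w).round(1),proj(S,w).round(1))
for p,n in((T,"top"),(S,"side")):
    for o in silhouettes(p,"release")[:1]: print(n,"net",o["at"],atz(p,o["at"],74).round(1))
E
python3 fit.py
```

```text
[521.83010719 383.32495608  -1.63490261  48.51152299] -93.67301952704287
[[0.6, -1.0], [-0.6, 0.4], [-0.9, -1.0], [-0.2, 1.1], [-0.1, -0.6], [0.0, 0.1], [-0.7, -0.2], [0.0, 0.2], [1.1, 0.9], [0.5, 0.3]]
rel [473.8 337.8  76. ] [[193.5 240.5]] [[257.6 257.3]]
push [471.9 307.9  98. ] [[203.5 240.4]] [[266.5 243.4]]
end [466.4 221.5  59. ] [[238.1 242.6]] [[289.6 241.3]]
top net [194.6, 241.1] [472.2 335.3  74. ]
side net [263.5, 262.7] [453.  343.3  74. ]
```

Call:
arm_command([
  [[0,0,0],[0,0,0.1003]],
  [[0,0,0],[0,0,0.1003]],
  [[0,0,0],[0,0,0.1003]],
  [[0,0,0],[0,0,0.1003]],
  [[0,0,0],[0,0,0.1003]],
  [[0,0,0],[0,0,0.1003]],
  [[0,0,0],[0,0,0.1003]],
  [[0,0,0],[0,0,0.1003]],
  [[0,0,0],[0,0,0.1003]],
  [[0,0,0],[0,0,0.1003]],
  [[0,0,0],[0,0,0.1003]],
  [[0,0,0],[0,0,0.1003]],
], hand=0, force=40)

```text
time: 2.0
tool_pos: [201.4, 511.8, 231.3]
eef_rot: [0.731, 0.682, 0.0, 0.0]
contact_force: [-0.7, -0.1, 0.3]
opening: 0.001
grip_force: 0.0
```

Call:
arm_command([
  [[-0.035,0.059,0],[0,0,0]],
  [[-0.035,0.059,0],[0,0,0]],
  [[-0.035,0.059,0],[0,0,0]],
  [[-0.035,0.059,0],[0,0,0]],
  [[-0.035,0.059,0],[0,0,0]],
  [[-0.035,0.059,0],[0,0,0]],
  [[-0.035,0.059,0],[0,0,0]],
  [[-0.035,0.059,0],[0,0,0]],
  [[-0.035,0.059,0],[0,0,0]],
  [[-0.035,0.059,0],[0,0,0]],
  [[-0.035,0.059,0],[0,0,0]],
  [[-0.035,0.058,0],[0,0,0]],
])

```text
time: 3.0
tool_pos: [473.8, 325.0, 231.3]
eef_rot: [0.73, 0.684, 0.0, 0.0]
contact_force: [-0.7, 1.0, 1.1]
opening: -0.001
grip_force: 0.0
```

Call:
arm_command([
  [[0,0,0.05],[0,0,0]],
  [[0,0,0.05],[0,0,0]],
  [[0,0,0.05],[0,0,0]],
  [[0,0,0.05],[0,0,0]],
  [[0,0,0.05],[0,0,0]],
  [[0,0,0.03],[0,0,0]],
  [[0,0,0],[0,0,0]],
  [[0,0,0],[0,0,0]],
])

```text
time: 3.67
tool_pos: [472.6, 325.9, 119.1]
eef_rot: [0.729, 0.684, -0.001, -0.0]
contact_force: [0.2, 1.1, 0.1]
opening: -0.001
grip_force: 0.0
```

```bash
python3 - <<'E'
from h import *
print(ctrl.sense()["tool_pos"])
o=[]
for n,(r,c) in {"top":(165,140),"side":(190,200)}.items():
    p=vision.snapshot(n); save(p,n+"2.png"); o.append(cv2.resize(p["image"][r:r+120,c:c+80],None,fx=5,fy=5,interpolation=cv2.INTER_CUBIC))
cv2.imwrite("pics/c3.png",cv2.cvtColor(np.hstack(o),cv2.COLOR_RGB2BGR))
E
```

```text
[472.5527435  325.85250348 119.11526429]
```

View pics/c3.png

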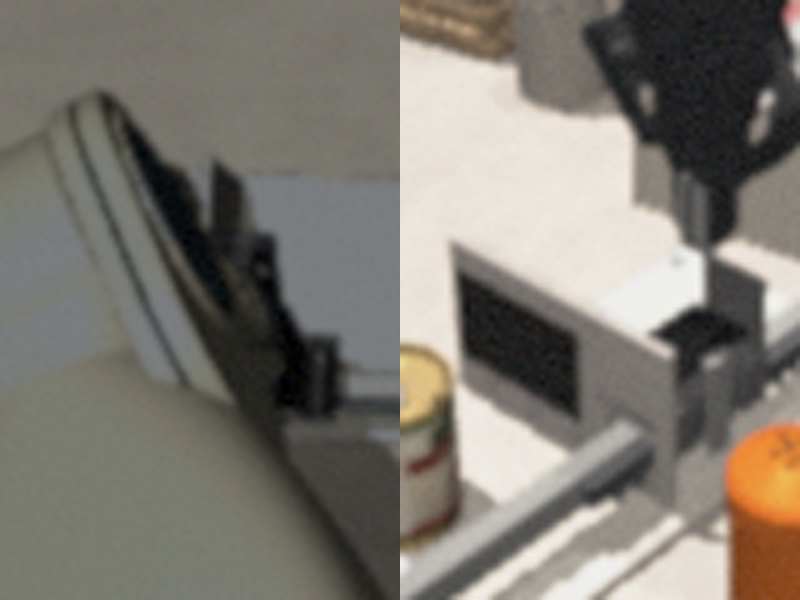

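The side view shows the shut fingertips above the black release, between the stop plate and the push plate. The push plate's inner face is at about (345, 245) px in the full image. I'll go down now.

Call:
arm_command([
  [[0,0,0.04],[0,0,0]],
  [[0,0,0.035],[0,0,0]],
  [[0,0,0.015],[0,0,0]],
  [[0,0,0],[0,0,0]],
  [[0,0,0],[0,0,0]],
])

```text
time: 4.18
tool_pos: [473.1, 326.1, 84.1]
eef_rot: [0.729, 0.684, 0.0, 0.0]
contact_force: [-0.1, 0.0, 0.8]
opening: 0.001
grip_force: 0.0
```

Call:
arm_command([
  [[0,0,0.01],[0,0,0]],
  [[0,0,0.01],[0,0,0]],
  [[0,0,0.01],[0,0,0]],
  [[0,0,0.004],[0,0,0]],
  [[0,0,0],[0,0,0]],
  [[0,0,0],[0,0,0]],
])

```text
time: 4.68
tool_pos: [473.3, 326.2, 70.1]
eef_rot: [0.73, 0.684, 0.001, 0.0]
contact_force: [3.1, 0.8, 3.0]
opening: -0.003
grip_force: 1.8
```

Call:
arm_command([
  [[0,0,0.005],[0,0,0]],
  [[0,0,0.003],[0,0,0]],
  [[0,0,0],[0,0,0]],
  [[0,0,0],[0,0,0]],
  [[0,0,0],[0,0,0]],
])

```text
time: 5.1
tool_pos: [473.1, 326.1, 66.7]
eef_rot: [0.73, 0.684, 0.0, 0.0]
contact_force: [3.0, 1.1, 4.6]
opening: -0.001
grip_force: 2.3
```

Call:
arm_command([
  [[-0.008,0,0.001],[0,0,0]],
  [[-0.008,0,0],[0,0,0]],
  [[-0.01,0,0],[0,0,0]],
  [[-0.012,0,0],[0,0,0]],
  [[-0.012,0,0],[0,0,0]],
  [[0,0,0],[0,0,0]],
])

```text
time: 5.6
tool_pos: [471.2, 304.7, 66.1]
eef_rot: [0.73, 0.684, -0.0, 0.0]
contact_force: [2.1, -2.0, 5.2]
opening: 0.0
grip_force: 2.4
```

Call:
arm_command([
  [[-0.012,0,0],[0,0,0]],
  [[-0.012,0,0],[0,0,0]],
  [[-0.012,0,0],[0,0,0]],
  [[-0.012,0,0],[0,0,0]],
  [[-0.012,0,0],[0,0,0]],
  [[-0.012,0,0],[0,0,0]],
  [[-0.012,0,0],[0,0,0]],
  [[-0.012,0,0],[0,0,0]],
  [[-0.012,0,0],[0,0,0]],
  [[0,0,0],[0,0,0]],
  [[0,0,0],[0,0,0]],
])

```text
time: 6.52
tool_pos: [468.3, 261.7, 66.0]
eef_rot: [0.73, 0.684, -0.001, 0.0]
contact_force: [0.9, -2.4, 5.3]
opening: -0.002
grip_force: 3.2
```

```bash
python3 - <<'E'
from h import *
o=[]
for n,(r,c) in {"top":(165,140),"side":(190,220)}.items():
    p=vision.snapshot(n); save(p,n+"3.png"); o.append(cv2.resize(p["image"][r:r+120,c:c+80+20*(n=="top")],None,fx=4,fy=4,interpolation=cv2.INTER_CUBIC))
cv2.imwrite("pics/c4.png",cv2.cvtColor(np.hstack(o),cv2.COLOR_RGB2BGR))
E
```

```text
(no output)
```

View pics/c4.png

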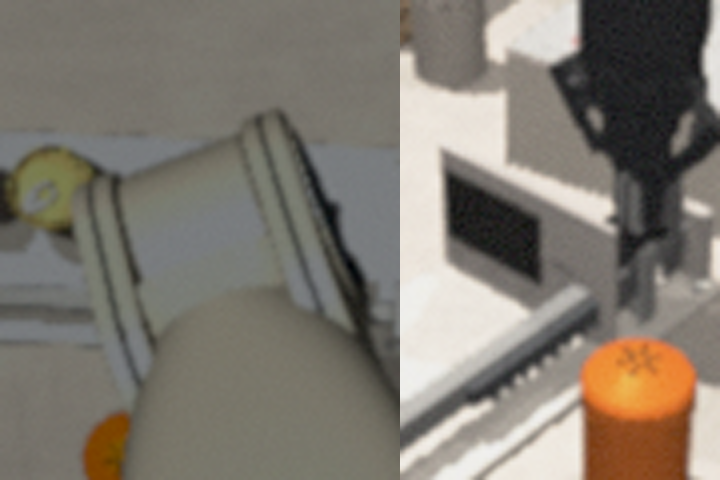

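The jaw is following the fingertip. I'll push on until the force shows the end block.

Call:
arm_command([
  [[-0.01,0,0],[0,0,0]],
  [[-0.01,0,0],[0,0,0]],
  [[-0.01,0,0],[0,0,0]],
  [[-0.008,0,0],[0,0,0]],
  [[-0.005,0,0],[0,0,0]],
  [[0,0,0],[0,0,0]],
])

```text
time: 7.12
tool_pos: [467.1, 244.9, 66.0]
eef_rot: [0.73, 0.684, -0.0, -0.0]
contact_force: [0.9, 0.7, 6.4]
opening: 0.001
grip_force: 2.9
```

Call:
arm_command([
  [[-0.005,0,0],[0,0,0]],
  [[-0.005,0,0],[0,0,0]],
  [[-0.005,0,0],[0,0,0]],
  [[0,0,0],[0,0,0]],
  [[0,0,0],[0,0,0]],
])

```text
time: 7.53
tool_pos: [466.6, 239.5, 66.0]
eef_rot: [0.729, 0.684, -0.0, -0.0]
contact_force: [-0.4, 2.8, 5.7]
opening: -0.003
grip_force: 2.8
```

Call:
arm_command([
  [[-0.005,0,0],[0,0,0]],
  [[-0.005,0,0],[0,0,0]],
  [[-0.005,0,0],[0,0,0]],
  [[0,0,0],[0,0,0]],
  [[0,0,0],[0,0,0]],
])

```text
time: 7.95
tool_pos: [466.7, 239.1, 66.2]
eef_rot: [0.728, 0.685, 0.004, -0.004]
contact_force: [0.8, 35.4, -3.1]
opening: -0.001
grip_force: 20.9
```

Blocked at the end block, with 35 N of reaction. I'll take off the push without dragging the jaw, then lift.

Call:
arm_command([
  [[0.007,0,0],[0,0,0]],
  [[0.006,0,0],[0,0,0]],
  [[0,0,0],[0,0,0]],
  [[0,0,0],[0,0,0]],
])

```text
time: 8.28
tool_pos: [466.6, 239.2, 66.0]
eef_rot: [0.729, 0.684, -0.0, -0.001]
contact_force: [0.7, 4.9, 5.4]
opening: 0.004
grip_force: 2.8
```

Call:
arm_command([
  [[0,0,-0.01],[0,0,0]],
  [[0,0,-0.01],[0,0,0]],
  [[0,0,-0.02],[0,0,0]],
  [[0.0,0,-0.05],[0,0,0]],
  [[0,0,-0.09],[0,0,0]],
  [[0,0,-0.09],[0,0,0]],
  [[0,0,-0.09],[0,0,0]],
  [[0,0,-0.05],[0,0,0]],
  [[0,0,0],[0,0,0]],
])

```text
time: 9.03
tool_pos: [467.8, 238.7, 233.9]
eef_rot: [0.73, 0.684, 0.002, 0.001]
contact_force: [-1.0, -0.0, 0.1]
opening: 0.001
grip_force: 0.0
```

Call:
arm_command([
  [[0,-0.09,0],[0,0,0]],
  [[0,-0.09,0],[0,0,0]],
  [[0,-0.09,0],[0,0,0]],
  [[0,-0.05,0],[0,0,0]],
  [[0,0,0],[0,0,0]],
  [[0,0,0],[0,0,0]],
])

```text
time: 9.53
tool_pos: [338.1, 246.7, 229.4]
eef_rot: [0.729, 0.684, -0.001, -0.0]
contact_force: [0.9, -0.2, 0.5]
opening: 0.003
grip_force: 0.0
```

```bash
python3 - <<'E'
from h import *
o=[]
for n,(r,c) in {"top":(170,110),"side":(190,145)}.items():
    p=vision.snapshot(n); save(p,n+"4.png"); w=150 if n=="top" else 160
    o.append(cv2.resize(p["image"][r:r+120,c:c+w],(800,800*120//w) if 0 else (395,395*120//w),interpolation=cv2.INTER_CUBIC)[:296])
cv2.imwrite("pics/c5.png",cv2.resize(cv2.cvtColor(np.hstack(o),cv2.COLOR_RGB2BGR),None,fx=1,fy=1))
E
```

```text
(no output)
```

View pics/c5.png

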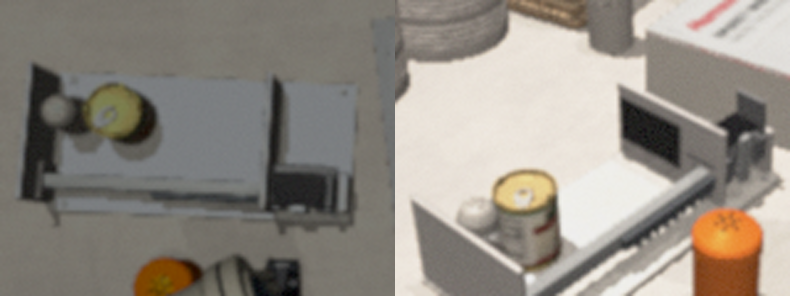

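The jaw sits against the end block at about (240, 240) px in the top view. The release is free, and the tin and shaker stand as before.

```bash
python3 -c "
from bench import ctrl
print(ctrl.finish_job())"
```

```text
the job is handed in; nothing more can be done
None
```

I pressed the release, pushed the jaw back to the end block and lifted off so the release could spring up. In the last pictures the jaw sits against the block with the shaker and tin still in place, and the job is handed in.

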